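Turn a wet printing stamp face up with a palette knife

TASK

A flat wooden printing stamp was left face down on the dye pad. Take the cranked palette knife from its wooden rest, slide its blade under the stamp's edge nearest the robot and lever the stamp over its far edge, so that it ends up lying flat, face up, on the wooden shelf behind the pad; then lay the knife back in its rest. The stamp is wet with dye: do not touch it with the gripper or arm and do not drag it over the pad, press only lightly with the knife on pad and stamp, and leave the other things where they are.

Things in the scene. Friction and masses are not known exactly. Their poses are not given: they have to be found in the camera images.
- board: Stamping board, fixed: wooden base 300 (x) by 280 (y) by 10 mm; origin under its centre at table level, x points away from the robot (turned up to 12 degrees). The dye pad covers its near part; the raised light-wood shelf fills x = +30 to +150 mm over the full width, top 24 mm above the table: its front edge is a straight step parallel to y at x = +30 mm. A 4 mm dark strip runs along its back 12 mm.
- pad: Dark red dye pad, hard and flat, fixed on the board, 172 (x) by 272 (y) mm, ending at the shelf's front edge. Origin at the centre of its TOP face, 15.5 to 18 mm above the table, so the shelf stands 6 to 8.5 mm above it. Axes as the board's. Easily marked: the knife may press on it with 5 or 6 N at most.
- stamp_center (a point): Centre of the flat stamp, half-way up its 8 mm. z points out of its plain back (up at the start while face down, down once face up); x away from the robot at the start. It starts on the pad, its far edge 1 to 6 mm in front of the shelf's front edge, its sides parallel to the board's within 3 degrees.
- stamp: The flat stamp, 40 to 80 g: square light-wood plate 70 x 70 x 6 mm with a raised red printing face 50 x 50 x 2 mm centred on one side. Face down, the plate's rim, 10 mm wide, stands 2 mm clear of the pad all round. The knife may press on it with 12 N at most. Origin at the middle of the printing face, axes as stamp_center.
- knife_handle (a point): Centre of the handle of the cranked palette knife: x along the handle towards the blade, z up when it lies in its rest. Handle dark wood, 104 (x) by 16 (y) by 14 (z) mm. A steel neck falls at x = 60 to 75 mm to the flat steel blade, which runs parallel to the handle, 28 mm wide and 1.6 mm thick, from x = 71 mm to the tip at x = 135 mm.
- knife: The whole palette knife, 95 g; origin and axes as knife_handle. The blade lies nominally 29.5 mm below the handle's centre line, but it is a little bent from use: its tip may stand up to 6 mm above or below that, differently each time. It is stiff, and bends further only if pressed with some 15 N at the tip.
- rest_seat (a point): Where the centre of the handle lies in the wooden knife rest (fixed), 45 mm above the table; x along the knife towards the blade. Two upright cheeks, 8 mm thick, 54 mm wide, at x = -41 and +41 mm, each with a flared notch, 24 mm wide at its floor, which lies 7 mm below the seat; the handle is free between them over an 8 mm base plate. It stands left or right of the board.
- dry_stamp: Small round stamp drying face up near the left end of the shelf, 48 mm across, 9 mm high; origin under its centre. To be left alone.
- block_board: Carved dark hand block on the near right corner of the pad, 50 x 30 x 22 mm; origin under its centre. To be left alone.
- block_a: Maroon carved hand block, 75 x 34 x 30 mm, in the cardboard tray; origin under its centre. To be left alone.
- block_b: Dark carved hand block, 64 x 36 x 28 mm, in the cardboard tray; origin under its centre. To be left alone.
- brush: Scrubbing brush, 85 x 52 x 34 mm, on the table to the right; origin under its centre. To be left alone.
- jar_white: White jar, 68 mm across, 85 mm high, far left; origin under its centre. To be left alone.
- jar_yellow: Yellow jar, 62 mm across, 75 mm high, far right; origin under its centre. To be left alone.
Mind the look-alikes: they are no part of the job. Leave any turquoise look-alike of the knife alone.

How it is judged:
By the outcome, as a careful person would: the job done as asked, in the order asked, and still so for the second after the job is handed in, with the robot touching nothing.
It also fails if it takes over 64 s, if anything falls off the work surface, if the arm or the gripper's body presses on something with over 40 N, if the wrist force passes 120 N, or if a joint passes its speed limit or range.

ROBOT

A 6-joint arm with a two-finger parallel gripper is mounted at the origin on the work surface. World frame = base frame: x ahead of the robot, y to its left, z up, the work surface at z = 0. Lengths are in m, angles in rad, forces in N, time in s.
With the tool pointing down it reaches from about 0.35 to 0.875 m from the base axis. Payload 4.2 kg.
Tool frame: the origin (TCP) lies on the centre line of the jaws, within the pads' length; the fingertips stand 22 mm ahead of it and the grasp point (between the pads) lies 3 mm ahead of it; x points along the fingers, y is the direction in which the jaws open and shut, and the axes are right-handed (so a half turn about x gives the same grasp; the last joint's range is limited). The gripper opens to 85 mm and grips with 20 to 120 N. Pads are 22 mm wide; open, the fingers measure 114 mm over their backs; the gripper's body (76 mm by 85 mm) begins 54 mm behind the grasp point. The pads swing forward as they close: fully open they stand 13 mm farther back than shut.
Start: joints at [-0.873, 0.385, 0.008, 0, -1.194, -0.259], TCP at [0.266, -0.566, 0.253] pointing down, gripper open.
Joint ranges: [-3.14, 3.14], [-1.21, 2.06], [-1.07, 1.41], [-3.16, 2.05], [-2.99, -0.16], [-3.1, 3.1]. Speed limits (rad/s): [2.79, 2.79, 3.14, 3.14, 3.14, 3.14].

INTERFACE

Orientations are given as a rotation vector (axis times angle).
In Python, from station import get_obs, grab_frame, calibration, hand_in gives the robot as it stands.
- The arm moves only by the shell command python3 -m jog 'ROWS'. ROWS is text: rows parted by semicolons, each of 7 numbers parted by spaces: the finger opening in mm, from 0 to 85.4, then the shift along the world's x, y, z in mm, then the turn, a rotation vector about the world's x, y, z in degrees. A call has 1 to 10 rows; each row shifts and turns the pose as measured when the row begins; what a row does not reach is not made up. A row lasts 1/10 s, in which the tool goes at most 50 mm and 8.59 degrees, less where a joint would pass 70% of its speed; a pose out of reach is approached as far as the arm can. A call with a gripper value outside its range is refused whole. The fingers move at their own pace and stop on an object; the grip force is fixed at half the most. Time passes only in rows, so rows that do not move let the fingers close. It gives the time, the measured TCP pose, the force and the opening at its end, in the units of the state.
- get_obs(): the state, without advancing time (a new reading comes with each control period).
- grab_frame(name): name is "scene" or "top" or "wrist"; returns (picture, depth): 384x512x3 uint8, red, green, blue; 384x512 float32, m along the optical axis (not along the pixel's ray), 0 where there is no reading.
- calibration(name): a dict with "intrinsics" (3x3 intrinsics, pixels), "world_to_cam" (4x4, takes a point from world to camera coordinates). Camera axes: x right, y down, z forward; pixel columns grow to the right and rows downward; lengths in m; the calibration is good to about 2 mm. A picture is of the moment at which its call begins: read the wrist's pose just before it. calibration takes no time and is no camera call; for the wrist camera it gives the pose at the moment of the call.
- hand_in(): hands the job in, once; it reports no verdict.
The state is a dict: "time": time; "joints": joint angles; "joint_vel": joint speeds; "tau": joint torques, N m; "position": TCP position; "ee_rot": TCP orientation; "force": force on the tool from outside, world axes, zero at the start; "wrist_torque": the same for the moment, N m; "finger_gap": finger opening in m.
Only numpy, scipy, OpenCV 4.12 (cv2) and the standard library are available. Lean on these libraries where they do the work, as an engineer would, in place of code of your own. Each camera call takes 0.05 s, during which the arm holds its last target. There are 200 camera calls.

## Working session

There is one attempt and no reset: what is moved stays moved. The work goes in short steps, Python scripts to look and compute and a shell command to move; the robot and the scene stay as the last step left them, time stands still between calls to the robot, and variables do not carry over. Pictures are saved under pics/ and viewed, about 8 in all and at most 12, crops included, and the job is handed in when it is done.

```bash
ls; mkdir -p pics; python3 - <<'E'
from station import *
import cv2,numpy as np
o=get_obs();print(o)
for n in("scene","top"):
    im,d=grab_frame(n);c=calibration(n);print(n,np.round(c["intrinsics"],1).tolist(),np.round(c["world_to_cam"],3).tolist())
    np.savez(f"{n}0.npz",im=im,d=d,K=c["intrinsics"],T=c["world_to_cam"])
    cv2.imwrite(f"pics/{n}0.png",cv2.resize(im[...,::-1],(800,600)))
E
```

```text
pics
{'time': 0.0, 'joints': array([-8.73417986e-01,  3.85565928e-01,  6.59397304e-03, -5.05585703e-04,
       -1.19398558e+00, -2.58600078e-01]), 'joint_vel': array([-0.00087601, -0.00195306, -0.00031733,  0.00064206, -0.00073017,
        0.0001381 ]), 'tau': array([ 1.41540615e-03, -3.92289555e+01,  1.88402706e+01,  4.18591797e+00,
       -4.54402354e-03, -1.85053381e-05]), 'position': array([ 0.26530745, -0.56529157,  0.25220243]), 'ee_rot': array([-0.34230783,  1.54386816,  0.3456841 ]), 'force': array([ 0.23181502, -1.0118447 , -0.20912923]), 'wrist_torque': array([ 0.01866778, -0.03669086,  0.00251914]), 'finger_gap': 0.08503794325813134}
scene [[487.6, 0.0, 251.2], [0.0, 487.6, 196.0], [0.0, 0.0, 1.0]] [[0.742, 0.67, -0.019, -0.319], [0.412, -0.478, -0.776, -0.194], [-0.529, 0.568, -0.631, 1.942], [0.0, 0.0, 0.0, 1.0]]
top [[377.7, 0.0, 253.9], [0.0, 377.7, 194.9], [0.0, 0.0, 1.0]] [[-0.017, -1.0, -0.004, -0.075], [-0.993, 0.018, -0.118, 0.513], [0.118, 0.002, -0.993, 0.971], [0.0, 0.0, 0.0, 1.0]]
```

View pics/top0.png

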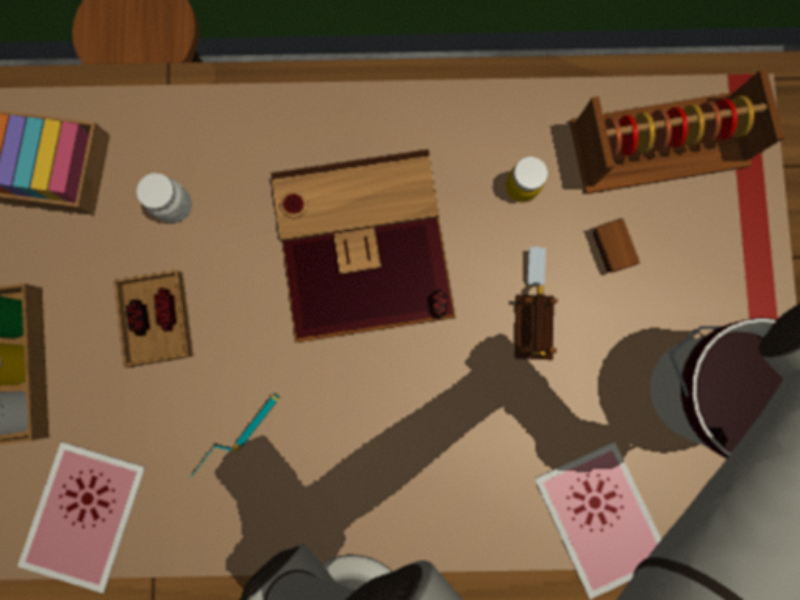

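View pics/scene0.png

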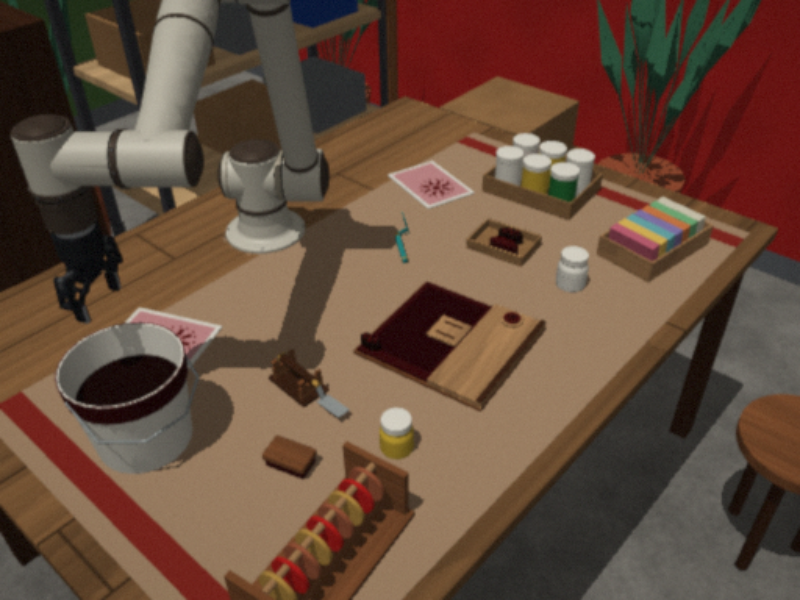

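Top view (800x600 px): the board is at about (360,245), with the light-wood stamp at (357,250) just in front of the shelf. The dark-wood knife lies in its rest at (535,300), with its steel blade pointing away to (537,265). The turquoise look-alike is at (240,430).

Knife candidates: (535,300) is dark wood and steel and lies in the wooden rest, so it fits. (240,430) is turquoise and lies on the table, so it doesn't. I'll measure next and confirm this in a crop.

```bash
cat > h.py <<'E'
import numpy as np,cv2
from station import *
def load(n): z=np.load(n);return z["im"],z["d"],z["K"],z["T"]
def shot(n,tag):
    c=calibration(n);im,d=grab_frame(n);np.savez(tag+".npz",im=im,d=d,K=c["intrinsics"],T=c["world_to_cam"]);return im,d,c["intrinsics"],c["world_to_cam"]
def onplane(uv,z,K,T):
    uv=np.atleast_2d(np.float64(uv));r=np.c_[uv,np.ones(len(uv))]@np.linalg.inv(K).T@T[:3,:3]
    o=-T[:3,:3].T@T[:3,3];return o+r*((z-o[2])/r[:,2])[:,None]
def cloud(d,K,T):
    v,u=np.mgrid[:d.shape[0],:d.shape[1]];p=np.stack([(u-K[0,2])/K[0,0]*d,(v-K[1,2])/K[1,1]*d,d],-1)
    return (p-T[:3,3])@T[:3,:3]
def proj(p,K,T):
    q=np.atleast_2d(p)@T[:3,:3].T+T[:3,3];q=q@K.T;return q[:,:2]/q[:,2:]
E
python3 - <<'E'
from h import *
np.set_printoptions(precision=4,suppress=True)
im,d,K,T=load("top0.npz")
P=cloud(d,K,T);hsv=cv2.cvtColor(im,cv2.COLOR_RGB2HSV)
s=.64
def at(u,v):
    u=int(u*s);v=int(v*s);return P[v-1:v+2,u-1:u+2].reshape(-1,3).mean(0),im[v,u]
for n,p in dict(table=(470,400),pad=(330,300),pad2=(410,270),shelf=(340,200),shelf2=(400,190),stamp=(358,262),blade=(537,265),bladeroot=(537,278),handle=(535,320),hand2=(535,305)).items(): print(n,*at(*p))
# stamp: bright in pad region
V=hsv[...,2].astype(int)
m=(V>90).astype(np.uint8); 
roi=np.zeros_like(m);cv2.fillPoly(roi,[np.int32(np.array([(290,241),(438,221),(450,312),(300,335)])*s)],1)
m&=roi
n,l,st,c=cv2.connectedComponentsWithStats(m);i=1+st[1:,4].argmax();print(st[i],c[i])
cs,_=cv2.findContours((l==i).astype(np.uint8),0,cv2.CHAIN_APPROX_NONE)
w=onplane(cs[0][:,0],.0245,K,T);r=cv2.minAreaRect(np.float32(w[:,:2]*1000));print("stamp",r,cv2.boxPoints(r))
# blade: bluish/gray
for nm,lo,hi,box,z in(("blade",(85,0,110),(130,255,255),(515,235,560,300),.0155),):
    m=cv2.inRange(hsv,lo,hi);b=np.int32(np.array(box)*s);mm=np.zeros_like(m);mm[b[1]:b[3],b[0]:b[2]]=m[b[1]:b[3],b[0]:b[2]]
    cs,_=cv2.findContours(mm,0,cv2.CHAIN_APPROX_NONE);cc=max(cs,key=cv2.contourArea);w=onplane(cc[:,0],z,K,T);r=cv2.minAreaRect(np.float32(w[:,:2]*1000));print(nm,r,cv2.boxPoints(r))
for n,(u,v,z) in dict(bl=(273,175,.028),br=(428,152,.028),nl=(297,340,.01),nr=(453,317,.01),sfl=(283,240,.024),sfr=(438,218,.024)).items(): print(n,onplane((u*s,v*s),z,K,T)[0])
a=cv2.resize(im[100:260,170:370][...,::-1],(800,640),interpolation=cv2.INTER_CUBIC)
s2,_,_,_=load("scene0.npz")
b=cv2.resize(s2[215:275,160:235][...,::-1],(500,400),interpolation=cv2.INTER_CUBIC)
a=cv2.resize(im[145:235,320:365][...,::-1],(200,400),interpolation=cv2.INTER_CUBIC)
cv2.imwrite("pics/c1.png",np.hstack([a,b]))
E
```

```text
table [ 0.3483 -0.2046  0.0008] [78 63 46]
pad [0.523  0.031  0.0177] [44 13 15]
pad2 [ 0.5754 -0.1072  0.0156] [49 17 19]
shelf [0.6976 0.0132 0.0247] [151 112  64]
shelf2 [ 0.7151 -0.0934  0.0252] [141 100  58]
stamp [ 0.5891 -0.0185  0.0245] [160 117  66]
blade [ 0.5793 -0.3262  0.0179] [169 177 175]
bladeroot [ 0.5575 -0.3253  0.0176] [169 179 176]
handle [ 0.4827 -0.3149  0.0363] [39 21 12]
hand2 [ 0.5065 -0.3159  0.0368] [37 21 12]
[214 147  30  28 619] [228.1761 160.3958]
stamp ((608.06591796875, -16.510257720947266), (69.55814361572266, 71.62112426757812), 8.575679779052734) [[568.3358  13.7138]
 [579.0156 -57.1066]
 [647.7961 -46.7343]
 [637.1163  24.086 ]]
blade ((568.9153442382812, -327.159423828125), (29.2835693359375, 13.418647766113281), 6.721303939819336) [[ 553.5889 -322.2099]
 [ 555.1595 -335.5363]
 [ 584.2418 -332.1089]
 [ 582.6712 -318.7825]]
bl [0.7436 0.1281 0.028 ]
br [ 0.7803 -0.1437  0.028 ]
nl [0.4557 0.0884 0.01  ]
nr [ 0.4906 -0.1809  0.01  ]
sfl [0.6283 0.1107 0.024 ]
sfr [ 0.6625 -0.1585  0.024 ]
```

View pics/c1.png

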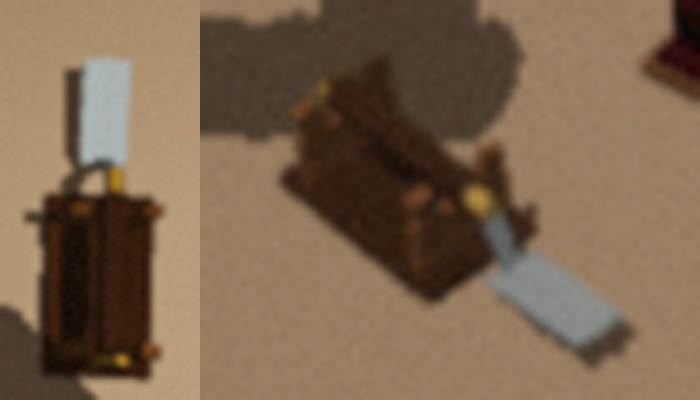

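The crop confirms it: the knife has a dark handle with a gold ferrule and a pale steel blade, in the wooden rest. Next I'll hover over it with the wrist camera.

```bash
python3 - <<'E'
from h import *
from scipy.spatial.transform import Rotation as R
np.set_printoptions(precision=4,suppress=True)
im,d,K,T=load("top0.npz")
print(onplane((343.6,158),.0155,K,T),onplane((346.6,226),.048,K,T))
r=R.from_rotvec(get_obs()["ee_rot"]);print(r.as_matrix())
c=calibration("wrist");W=c["world_to_cam"];print(c["intrinsics"])
M=r.as_matrix();cam=-W[:3,:3].T@W[:3,3];print("cam in tool",M.T@(cam-get_obs()["position"]),"axes in tool (x,y,z cols)\n",M.T@W[:3,:3].T)
E
```

```text
[[ 0.6101 -0.3298  0.0155]] [[ 0.4246 -0.3216  0.048 ]]
[[-0.0009 -0.4247  0.9053]
 [ 0.0017  0.9053  0.4247]
 [-1.      0.0019 -0.0001]]
[[285.4185   0.     259.2574]
 [  0.     285.4185 186.869 ]
 [  0.       0.       1.    ]]
cam in tool [-0.1216  0.0018 -0.0804] axes in tool (x,y,z cols)
 [[-0.0005 -0.3109  0.9504]
 [ 1.     -0.0004  0.0004]
 [ 0.0002  0.9504  0.3109]]
```

```bash
python3 -m jog '85 0 40 20 0 0 -3; 85 5 45 10 0 0 -6; 85 10 45 0 0 0 -6; 85 35 35 0 0 0 -6; 85 40 30 -10 0 0 -6; 85 45 25 -20 0 0 0; 85 45 15 -25 0 0 0; 85 30 6 -25 0 0 0; 85 0 0 0 0 0 0'; python3 - <<'E'
from h import *
im,d,K,T=shot("wrist","w1");print(get_obs()["position"]);np.set_printoptions(precision=4,suppress=True)
cv2.imwrite("pics/w1.png",cv2.resize(im[...,::-1],(800,600)))
E
```

```text
time: 1.0
position: [0.4701, -0.3181, 0.2]
ee_rot: [0.052, 1.569, -0.037]
force: [-0.7, -0.3, -0.9]
finger_gap: 0.0853
[ 0.46936538 -0.3189052   0.20179387]
```

View pics/w1.png

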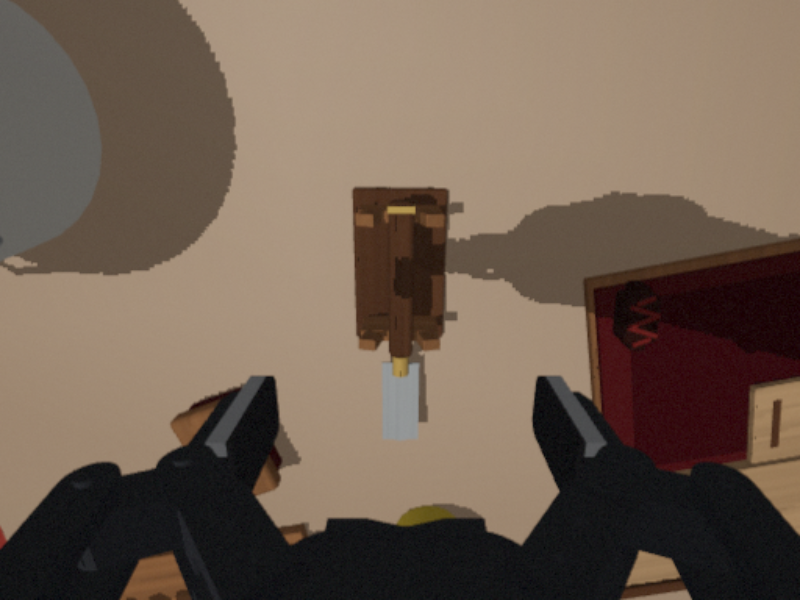

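The wrist view shows the knife aligned with the image: butt at (401,208), ferrule at (400,365), blade from (400,365) to the tip at (400,440). Next I'll measure its axis and bend.

```bash
python3 - <<'E'
from h import *
np.set_printoptions(precision=4,suppress=True)
im,d,K,T=load("w1.npz");P=cloud(d,K,T);s=.64
hsv=cv2.cvtColor(im,cv2.COLOR_RGB2HSV)
gold=cv2.inRange(hsv,(18,110,90),(35,255,255));gold[:, :235]=0;gold[:,280:]=0;gold[:125]=0;gold[245:]=0
n,l,st,c=cv2.connectedComponentsWithStats(gold);print([(st[i],c[i]) for i in range(1,n) if st[i,4]>5])
# blade mask
m=((hsv[...,1]<60)&(hsv[...,2]>120)).astype(np.uint8);m[:, :238]=0;m[:,275:]=0;m[:228]=0;m[290:]=0
v,u=np.nonzero(m);print("blade",u.min(),u.max(),v.min(),v.max())
for r in range(v.min(),v.max()+1,3):
    uu=u[v==r]; 
    if len(uu)<8: continue
    q=P[r,uu[3:-3]];print(r,uu.min(),uu.max(),q.mean(0),q[:,2].std())
for r in range(136,238,8): # handle top
    row=P[r,250:263];print("h",r,np.median(row,0))
print("table",P[150:160,300:310].reshape(-1,3).mean(0))
for uv,z in(((401,204),.052),((400,376),.050),((400,440),.0155),((382,440),.0155),((418,440),.0155)): print(uv,onplane(np.array(uv)*s,z,K,T))
E
```

```text
[(array([248, 132,  18,   5,  90], dtype=int32), array([256.5, 134. ])), (array([251, 228,  11,  13, 111], dtype=int32), array([255.8018, 234.0721]))]
blade 244 267 231 282
234 244 267 [ 0.5468 -0.3247  0.0176] 0.0005048060527054723
237 244 267 [ 0.5486 -0.324   0.0218] 0.00968778396690295
240 244 267 [ 0.5548 -0.3243  0.0177] 0.000512214797083426
243 244 267 [ 0.5492 -0.3236  0.0349] 0.0695109871544025
246 244 267 [ 0.5624 -0.3247  0.0186] 0.0005920569272893483
249 244 267 [ 0.5663 -0.325   0.0188] 0.0005438113427092409
252 244 267 [ 0.57   -0.3252  0.0195] 0.0004978821382816077
255 244 267 [ 0.574  -0.3255  0.0197] 0.00085388595541966
258 244 267 [ 0.5779 -0.3257  0.02  ] 0.0005591749915159596
261 244 267 [ 0.5821 -0.326   0.02  ] 0.0006080570958308103
264 244 267 [ 0.5859 -0.3262  0.0206] 0.0007496039365052476
267 244 267 [ 0.5899 -0.3264  0.0209] 0.0006965612666006653
270 244 267 [ 0.594  -0.3267  0.0212] 0.0007498260567196338
273 244 267 [ 0.5981 -0.3269  0.0214] 0.0005875925208262431
276 244 267 [ 0.6019 -0.3272  0.0221] 0.0007005279067505818
279 244 267 [ 0.6061 -0.3274  0.0223] 0.00043435794491126036
h 136 [ 0.4268 -0.3159  0.0527]
h 144 [ 0.4342 -0.3163  0.0528]
h 152 [ 0.4419 -0.3168  0.0526]
h 160 [ 0.4498 -0.3173  0.0521]
h 168 [ 0.4575 -0.3177  0.0527]
h 176 [ 0.4656 -0.3182  0.0524]
h 184 [ 0.4739 -0.3187  0.0523]
h 192 [ 0.482  -0.3193  0.0531]
h 200 [ 0.4907 -0.3197  0.0531]
h 208 [ 0.4993 -0.3203  0.0527]
h 216 [ 0.5082 -0.3208  0.0527]
h 224 [ 0.5172 -0.3214  0.0526]
h 232 [ 0.528  -0.322   0.0495]
table [ 0.4582 -0.2624  0.0015]
(401, 204) [[ 0.4219 -0.315   0.052 ]]
(400, 376) [[ 0.538  -0.3226  0.05  ]]
(400, 440) [[ 0.615  -0.3274  0.0155]]
(382, 440) [[ 0.614  -0.3419  0.0155]]
(418, 440) [[ 0.6159 -0.3128  0.0155]]
```

```bash
cat >> h.py <<'E'
from scipy.spatial.transform import Rotation as R
def pose():
    o=get_obs();M=R.from_rotvec(o["ee_rot"]).as_matrix()
    print("t",round(o["time"],2),"pos",np.round(o["position"]*1e3,1),"yaw",round(np.degrees(np.arctan2(M[1,2],M[0,2])),2),"pitch(z-up)",round(np.degrees(np.arcsin(M[2,2])),2),"roll",round(np.degrees(np.arcsin(M[2,1])),2),"F",np.round(o["force"],2),"T",np.round(o["wrist_torque"],2),"gap",round(o["finger_gap"]*1e3,1))
    return o,M
E
python3 -c "
from h import *
pose()"
```

```text
t 1.05 pos [ 469.4 -318.9  201.8] yaw -3.3 pitch(z-up) 0.15 roll 0.5 F [-0.13  0.1   0.02] T [-0.07  0.04  0.03] gap 85.2
```

```bash
python3 -m jog '85 3 0 -40 0 0 -0.4; 85 3 0 -40 0 0 0; 85 0 0 -35 0 0 0; 85 0 0 -25 0 0 0; 85 0 0 -8 0 0 0; 85 0 0 0 0 0 0'; python3 -c "
from h import *
pose()"
```

```text
time: 1.65
position: [0.474, -0.3225, 0.0557]
ee_rot: [0.056, 1.558, -0.05]
force: [-0.0, 0.2, -0.3]
finger_gap: 0.0849
t 1.65 pos [ 474.  -322.5   55.7] yaw -3.86 pitch(z-up) 0.68 roll 0.23 F [-0.05  0.16 -0.28] T [-0.02 -0.01  0.  ] gap 84.9
```

```bash
python3 -m jog '85 1 3.5 -6 0 0.7 0; 85 0 0 0 0 0 0;60 0 0 0 0 0 0'; python3 -c "
from h import *
pose()"
```

```text
time: 1.95
position: [0.4769, -0.3203, 0.0536]
ee_rot: [0.054, 1.564, -0.053]
force: [0.9, -1.3, 0.1]
finger_gap: 0.0729
t 1.95 pos [ 476.9 -320.3   53.6] yaw -3.89 pitch(z-up) 0.33 roll 0.03 F [ 0.9  -1.34  0.11] T [ 0.01 -0.03  0.  ] gap 72.9
```

```bash
python3 -m jog '50 0 1.5 -5 0 0.3 0; 30 0 0 0 0 0 0;0 0 0 0 0 0 0;0 0 0 0 0 0 0;0 0 0 0 0 0 0;0 0 0 0 0 0 0'; python3 -c "
from h import *
for i in range(1): pose()"; python3 -m jog '0 0 0 0 0 0 0;0 0 0 0 0 0 0'; python3 -c "
from h import *
pose()"
```

```text
time: 2.55
position: [0.4783, -0.3189, 0.0506]
ee_rot: [0.052, 1.566, -0.054]
force: [-0.1, -0.2, -0.7]
finger_gap: 0.015
t 2.55 pos [ 478.3 -318.9   50.6] yaw -3.85 pitch(z-up) 0.24 roll -0.06 F [-0.07 -0.22 -0.67] T [ 0.01  0.02 -0.03] gap 15.0
time: 2.75
position: [0.4783, -0.3189, 0.0506]
ee_rot: [0.052, 1.566, -0.054]
force: [-0.4, -0.0, 0.5]
finger_gap: 0.0152
t 2.75 pos [ 478.3 -318.9   50.6] yaw -3.85 pitch(z-up) 0.24 roll -0.06 F [-0.43 -0.04  0.48] T [ 0.05 -0.04 -0.02] gap 15.2
```

```bash
python3 -m jog '0 0 0 10 0 0 0;0 0 0 30 0 0 0;0 0 0 30 0 0 0;0 -5 30 20 0 0 3;0 -6 35 0 0 0 3;0 -6 40 0 0 0 3;0 -6 40 0 0 0 3.4;0 -6 40 0 0 3.2 0;0 -6 40 0 -0.3 3.2 0;0 -4 35 0 0 0 0'; python3 -c "
from h import *
pose()
im,d,K,T=shot('wrist','w2')
cv2.imwrite('pics/w2.png',cv2.resize(im[...,::-1],(800,600)))"
```

```text
time: 3.75
position: [0.4366, -0.0543, 0.1492]
ee_rot: [-0.119, 1.674, 0.119]
force: [1.1, 0.3, -0.8]
finger_gap: 0.0151
t 3.75 pos [436.6 -54.3 149.2] yaw 8.59 pitch(z-up) -6.05 roll 0.48 F [ 1.14  0.25 -0.79] T [ 0.1  -0.39  0.01] gap 15.1
```

View pics/w2.png

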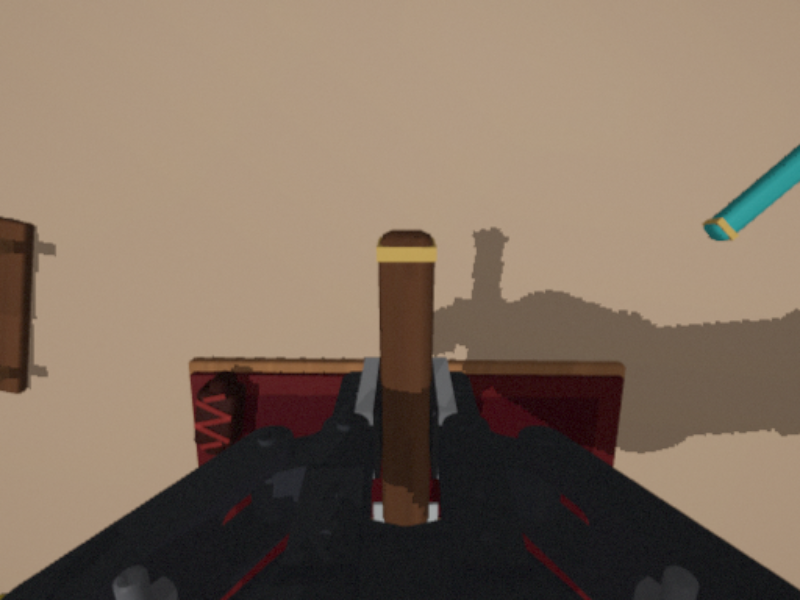

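The wrist view shows the knife held by its handle, butt at (407,245), with the handle hiding the blade. I'll go to the pre-insert hover and look with the fixed cameras.

```bash
python3 -m jog '0 -1 4 -25 0 0.5 0;0 0 4 -25 0 0 0;0 0 3 -15 0 0 0;0 0 0 -3 0 0 0;0 0 0 0 0 0 0'; python3 -c "
from h import *
pose()
ims=[]
for n,(x,y) in (('top',(180,90)),('scene',(220,160))):
    im,d,K,T=shot(n,n+'1'); ims.append(cv2.resize(im[y:y+120,x:x+100][...,::-1],(400,480),interpolation=cv2.INTER_CUBIC))
cv2.imwrite('pics/p3.png',np.hstack(ims))"
```

```text
time: 4.3
position: [0.4369, -0.0365, 0.0838]
ee_rot: [-0.125, 1.672, 0.13]
force: [0.1, 0.6, -0.5]
finger_gap: 0.0149
t 4.3 pos [436.9 -36.5  83.8] yaw 9.22 pitch(z-up) -5.96 roll 0.66 F [ 0.08  0.63 -0.49] T [-0.01 -0.25  0.02] gap 14.9
```

View pics/p3.png

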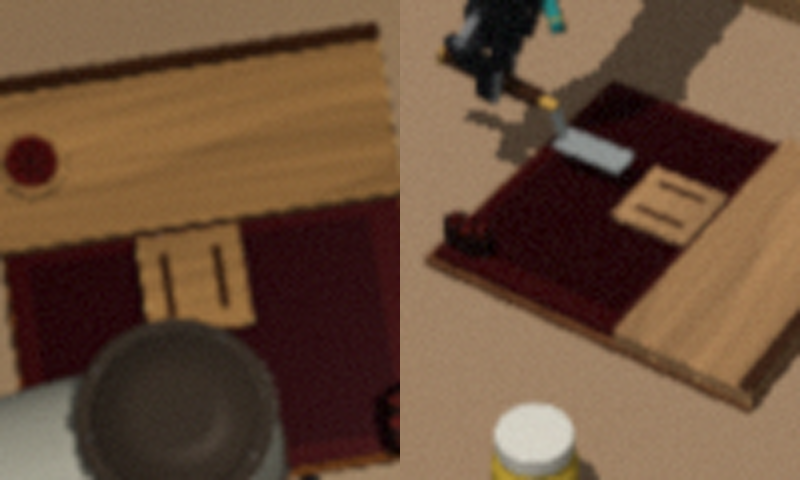

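Right panel (scene): the blade tip's end corners are at (635,152) and (628,173). The stamp's near corners are at (655,168) and (612,213). The top camera is blocked by the wrist. I'll measure both in the scene image.

```bash
cat > meas.py <<'E'
from h import *
np.set_printoptions(precision=1,suppress=True)
def rectpts(im,mask,z,K,T):
    cs,_=cv2.findContours(mask,0,cv2.CHAIN_APPROX_NONE);c=max(cs,key=cv2.contourArea)
    w=onplane(c[:,0],z,K,T)*1e3;r=cv2.minAreaRect(np.float32(w[:,:2]));return r,cv2.boxPoints(r)
E
python3 - <<'E'
from meas import *
im,d,K,T=load("scene1.npz");P=cloud(d,K,T)*1e3
up=8;x0,y0,w,h=340-120,160,100,120
crop=cv2.resize(im[y0:y0+h,x0:x0+w],None,fx=up,fy=up,interpolation=cv2.INTER_CUBIC);hsv=cv2.cvtColor(crop,cv2.COLOR_RGB2HSV)
def full(m):
    cs,_=cv2.findContours(m,0,cv2.CHAIN_APPROX_NONE);c=max(cs,key=cv2.contourArea)[:,0].astype(float);return (c+.5)/up-.5+[x0,y0]
poly=np.zeros(crop.shape[:2],np.uint8);cv2.fillPoly(poly,[np.int32([(200,205),(258,155),(333,190),(287,255)])*2],255)
st=cv2.inRange(crop,(75,50,20),(255,255,255))&poly
for z in(.0235,.025):
    wv=onplane(full(st),z,K,T)*1e3;r=cv2.minAreaRect(np.float32(wv[:,:2]));print("stamp",z,r,cv2.boxPoints(r).tolist())
poly[:]=0;cv2.fillPoly(poly,[np.int32([(150,120),(250,120),(250,178),(225,182),(150,158)])*2],255)
bl=cv2.inRange(hsv,(60,0,85),(140,255,255))&poly
f=full(bl)
for z in(.036,.040):
    wv=onplane(f,z,K,T)*1e3;r=cv2.minAreaRect(np.float32(wv[:,:2]));print("blade",z,r,cv2.boxPoints(r).tolist())
small=cv2.erode(cv2.resize(bl,(w,h),interpolation=cv2.INTER_AREA),np.ones((3,3)))>200
q=P[y0:y0+h,x0:x0+w][small];q=q[(q[:,2]>20)&(q[:,2]<70)];A=np.c_[q[:,:2],np.ones(len(q))];cf=np.linalg.lstsq(A,q[:,2],rcond=None)[0];print("bladeplane",cf,"mean",q.mean(0),len(q),"slope deg",np.degrees(np.arctan(cf[:2]@[.987,.16])), "max x",q[:,0].max())
pp=P[y0+40:y0+45,x0+40:x0+50].reshape(-1,3);print("pad",pp.mean(0),pp[:,2].std());s2=P[y0+50:y0+55,x0+65:x0+70].reshape(-1,3);print("stamp",s2.mean(0)); s3=P[y0+75:y0+80,x0+70:x0+80].reshape(-1,3);print("shelf",s3.mean(0))
o,M=pose();print("pred tip top",o["position"]*1e3+132*M[:,2]+28.9*M[:,0])
E
```

```text
stamp 0.0235 ((610.5813598632812, -24.43435287475586), (78.73737335205078, 84.87245178222656), 9.300585746765137) [[564.8719482421875, 11.081480026245117], [578.5885009765625, -72.67523956298828], [656.290771484375, -59.95018768310547], [642.57421875, 23.806533813476562]]
stamp 0.025 ((611.634765625, -25.808513641357422), (78.62433624267578, 84.75055694580078), 9.300572395324707) [[565.990966796875, 9.656316757202148], [579.6878662109375, -73.98011016845703], [657.278564453125, -61.273345947265625], [643.5816650390625, 22.363082885742188]]
blade 0.036 ((516.17578125, -21.256772994995117), (82.87796020507812, 29.313352584838867), 1.8752727508544922) [[474.2793884277344, -7.9639892578125], [475.2386169433594, -37.26164245605469], [558.0721435546875, -34.549556732177734], [557.1129150390625, -5.251903533935547]]
blade 0.04 ((519.3845825195312, -24.977880477905273), (82.55673217773438, 29.19974136352539), 1.8752734661102295) [[477.6505432128906, -11.736616134643555], [478.6061096191406, -40.920719146728516], [561.11865234375, -38.219146728515625], [560.1630859375, -9.035041809082031]]
bladeplane [ 0.  -0.4 19.8] mean [532.7 -22.9  39.8] 13 slope deg -2.5443226478781917 max x 548.7451722855926
pad [517.5 -29.5  16.7] 4.48964752508336
stamp [640.6 -64.2  64.6]
shelf [ 702.  -101.9   22.9]
t 4.4 pos [437.3 -36.6  84.3] yaw 9.19 pitch(z-up) -5.87 roll 0.67 F [-0.6 -0.  -1.5] T [ 0.1 -0.2 -0. ] gap 15.1
pred tip top [563.9 -15.7  42. ]
```

```bash
python3 - <<'E'
from meas import *
im,d,K,T=load("scene1.npz")
f=lambda a:(np.array(a)+.5)/4-.5+[220,160]
for z in (.0235,.0255): print("stamp",z,onplane(f([(255,168),(212,213),(285,243),(325,195)]),z,K,T)*1e3)
for z in (.040,.042): print("tip",z,onplane(f([(235,152),(228,173)]),z,K,T)*1e3)
# top view now: near part hidden, far edge/shelf step
im,d,K,T=load("top1.npz");P=cloud(d,K,T)*1e3
g=lambda a:(np.array(a)+.5)/4-.5+[180,90]
print("top stamp",onplane(g([(137,237),(238,222),(253,325)]),.0247,K,T)*1e3)
for nm,(u,v) in dict(stamp=(195,270),pad=(330,270),padL=(70,300),shelf=(250,130)).items():
    a,b=np.int32(g((u,v)));q=P[b-3:b+4,a-3:a+4].reshape(-1,3);print(nm,np.median(q,0))
E
```

```text
stamp 0.0235 [[569.3   7.   23.5]
 [579.  -60.2  23.5]
 [646.5 -50.   23.5]
 [634.7  17.6  23.5]]
stamp 0.0255 [[570.8   5.1  25.5]
 [580.5 -61.9  25.5]
 [647.9 -51.8  25.5]
 [636.1  15.7  25.5]]
tip 0.04 [[555.9  -3.3  40. ]
 [568.9 -28.   40. ]]
tip 0.042 [[557.4  -5.2  42. ]
 [570.4 -29.9  42. ]]
top stamp [[639.6  22.   24.7]
 [648.8 -46.5  24.7]
 [577.8 -55.7  24.7]]
stamp [616.6 -15.9  23.8]
pad [ 616.7 -108.    16.6]
padL [600.4  68.6  16.9]
shelf [712.9 -55.1  24.3]
```

```bash
python3 -m jog '0 -3 -7 -8 -0.7 0.5 -0.6;0 0 0 -8 0 0 0;0 0 0 -3 0 0 0;0 0 0 0 0 0 0'; python3 -c "
from h import *
o,M=pose();print('tip bottom',o['position']*1e3+132*M[:,2]+30.5*M[:,0])"
```

```text
time: 4.8
position: [0.4351, -0.0448, 0.0656]
ee_rot: [-0.123, 1.677, 0.11]
force: [-0.1, -0.0, -0.6]
finger_gap: 0.0147
t 4.8 pos [435.1 -44.8  65.6] yaw 8.39 pitch(z-up) -6.28 roll 0.02 F [-0.09 -0.01 -0.62] T [-0.04 -0.2   0.03] gap 14.7
tip bottom [561.59114276 -26.13361556  20.85084888]
```

Next I'll probe down gently.

```bash
S='from h import *
o,M=pose();print("tip bottom",o["position"]*1e3+132*M[:,2]+30.5*M[:,0])'; python3 -m jog '0 0 0 -2 0 0.2 0;0 0 0 0 0 0 0'; python3 -c "$S"; python3 -m jog '0 0 0 -1 0 0 0;0 0 0 0 0 0 0'; python3 -c "$S"; python3 -m jog '0 0 0 -0.7 0 0 0;0 0 0 0 0 0 0'; python3 -c "$S"
```

```text
time: 5.0
position: [0.4352, -0.0449, 0.0634]
ee_rot: [-0.123, 1.681, 0.111]
force: [-0.8, 0.0, -0.7]
finger_gap: 0.015
t 5.0 pos [435.2 -44.9  63.4] yaw 8.39 pitch(z-up) -6.49 roll 0.05 F [-0.78  0.04 -0.73] T [-0.01 -0.2   0.01] gap 15.0
tip bottom [561.51864997 -26.20739402  18.1646857 ]
time: 5.2
position: [0.4354, -0.0448, 0.0624]
ee_rot: [-0.123, 1.68, 0.111]
force: [0.2, 0.0, -0.8]
finger_gap: 0.0148
t 5.2 pos [435.4 -44.8  62.4] yaw 8.4 pitch(z-up) -6.47 roll 0.05 F [ 0.24  0.02 -0.83] T [ 0.05 -0.23 -0.04] gap 14.8
tip bottom [561.79592908 -26.08678588  17.24724811]
time: 5.4
position: [0.4356, -0.0447, 0.0618]
ee_rot: [-0.123, 1.68, 0.111]
force: [-0.3, 0.1, -1.0]
finger_gap: 0.015
t 5.4 pos [435.6 -44.7  61.8] yaw 8.41 pitch(z-up) -6.44 roll 0.05 F [-0.27  0.11 -0.95] T [ 0.08 -0.19 -0.01] gap 15.0
tip bottom [561.96317032 -25.94912602  16.71102168]
```

```bash
S='from h import *
o,M=pose();print("tip bottom",o["position"]*1e3+132*M[:,2]+30.5*M[:,0])'; for i in 1; do python3 -m jog '0 0 0 -0.5 0 0 0;0 0 0 0 0 0 0' >/dev/null; python3 -c "$S"; done; python3 -m jog '0 0 0 -0.5 0 0 0;0 0 0 0 0 0 0'>/dev/null; python3 -c "$S"; python3 -m jog '0 0 0 -0.5 0 0 0;0 0 0 0 0 0 0'>/dev/null; python3 -c "$S"
```

```text
t 5.6 pos [435.7 -44.6  61.4] yaw 8.42 pitch(z-up) -6.43 roll 0.05 F [ 0.89 -0.28 -1.56] T [ 0.03 -0.22  0.01] gap 14.7
tip bottom [562.03332267 -25.86379289  16.3001624 ]
t 5.8 pos [435.7 -44.6  61. ] yaw 8.42 pitch(z-up) -6.41 roll 0.05 F [-0.31 -0.64 -0.58] T [ 0.01 -0.2  -0.01] gap 14.8
tip bottom [562.10378073 -25.85620202  15.91323137]
t 6.0 pos [435.7 -44.6  60.6] yaw 8.42 pitch(z-up) -6.41 roll 0.05 F [-1.6   0.59  0.28] T [ 0.01 -0.2  -0.01] gap 14.7
tip bottom [562.08840539 -25.88556285  15.51261907]
```

```bash
S='from h import *
o,M=pose();print("tip bottom",o["position"]*1e3+132*M[:,2]+30.5*M[:,0])'; python3 -m jog '0 0 0 -0.5 0 0 0;0 0 0 0 0 0 0' >/dev/null; python3 -c "$S"; python3 -m jog '0 0 0 -0.5 0 0 0;0 0 0 0 0 0 0'>/dev/null; python3 -c "$S"; 
```

```text
t 6.2 pos [435.7 -44.7  60.2] yaw 8.43 pitch(z-up) -6.4 roll 0.05 F [-0.72 -0.32  0.89] T [ 0.06 -0.16 -0.01] gap 14.8
tip bottom [562.07990663 -25.89273582  15.22478341]
t 6.4 pos [435.6 -44.7  59.9] yaw 8.43 pitch(z-up) -6.39 roll 0.05 F [-2.12 -0.27  2.1 ] T [ 0.05 -0.09  0.04] gap 15.1
tip bottom [562.03605953 -25.92522946  14.90155612]
```

Light contact: about 3 N, allowing for the knife's weight. I'll ease off slightly and slide in.

```bash
cat > st.py <<'E'
from h import *
o,M=pose();print("tip bottom",np.round(o["position"]*1e3+132*M[:,2]+30.5*M[:,0],1))
E
python3 -m jog '0 0 0 0.3 0 0 0;0 3 0.5 0 0 0 0;0 3 0.5 0 0 0 0;0 0 0 0 0 0 0'>/dev/null;python3 st.py;python3 -m jog '0 2 0.3 0 0 0 0;0 2 0.3 0 0 0 0;0 0 0 0 0 0 0'>/dev/null;python3 st.py
```

```text
t 6.8 pos [442.3 -43.6  60.3] yaw 8.43 pitch(z-up) -6.37 roll 0.05 F [-0.88 -0.84  0.75] T [ 0.07 -0.31  0.01] gap 14.8
tip bottom [568.7 -24.8  15.3]
t 7.1 pos [446.7 -42.9  60.2] yaw 8.42 pitch(z-up) -6.39 roll 0.04 F [ 0.07 -0.13  0.43] T [ 0.07 -0.24 -0.03] gap 15.0
tip bottom [573.1 -24.2  15.2]
```

```bash
python3 -m jog '0 1.5 0.2 0 0 0 0;0 1.5 0.2 0 0 0 0;0 0 0 0 0 0 0'>/dev/null;python3 st.py;python3 -m jog '0 1.5 0.2 0 0 0 0;0 1 0.2 0 0 0 0;0 0 0 0 0 0 0'>/dev/null;python3 st.py; python3 -c "
from h import *
im,d,K,T=shot('scene','scene2');im2,_,_,_=shot('top','top2')
a=cv2.resize(im[180:230,250:320][...,::-1],(560,400),interpolation=cv2.INTER_CUBIC)
b=cv2.resize(im2[135:185,205:255][...,::-1],(240,240),interpolation=cv2.INTER_CUBIC);b=cv2.copyMakeBorder(b,0,160,0,0,0)
cv2.imwrite('pics/p4.png',np.hstack([a,b]))"
```

```text
t 7.4 pos [449.9 -42.5  60.2] yaw 8.42 pitch(z-up) -6.4 roll 0.04 F [-1.01 -0.18  1.11] T [ 0.03 -0.19  0.01] gap 14.7
tip bottom [576.3 -23.8  15.1]
t 7.7 pos [452.5 -42.1  60.1] yaw 8.42 pitch(z-up) -6.42 roll 0.04 F [-0.89 -0.18  0.71] T [ 0.01 -0.08  0.07] gap 14.9
tip bottom [578.8 -23.4  15.1]
```

View pics/p4.png

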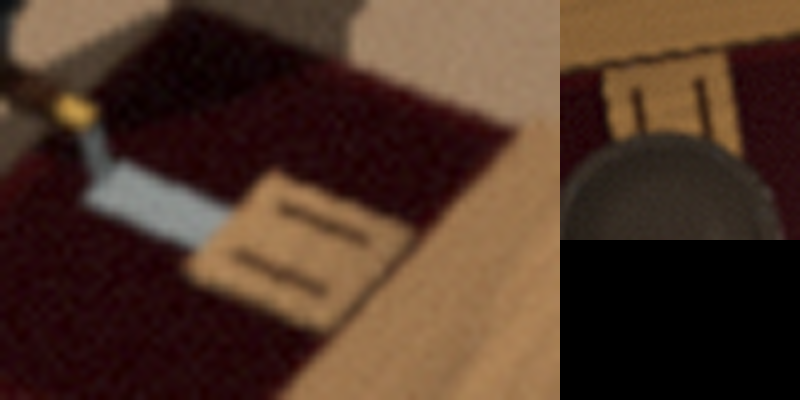

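The blade meets the middle of the stamp's near edge, from (238,210) to (200,248). The stamp hasn't moved: its corners are still at scene px (284,202) and (273,213). I'll check the insertion depth from the visible blade length, then go a little deeper.

```bash
python3 - <<'E'
from meas import *
im,d,K,T=load("scene2.npz")
f=lambda a:(np.array(a)+.5)/8-.5+[250,180]
h=onplane(f([(120,160),(85,198)]),.0195,K,T)*1e3;e=onplane(f([(236,208),(200,248)]),.0172,K,T)*1e3
print(h,e,np.linalg.norm(h-e,axis=1))
E
python3 -m jog '0 1.5 0.2 0 0 0 0;0 1.2 0.2 0 0 0 0;0 0 0 0 0 0 0'>/dev/null;python3 st.py
```

```text
[[511.5 -22.2  19.5]
 [516.7 -50.5  19.5]] [[566.8 -12.3  17.2]
 [571.8 -41.6  17.2]] [56.2 55.8]
t 8.1 pos [455.2 -41.7  60.2] yaw 8.42 pitch(z-up) -6.42 roll 0.04 F [-0.06 -0.48  0.58] T [ 0.02 -0.21 -0.04] gap 15.1
tip bottom [581.6 -23.   15.1]
```

```bash
cat > plan.py <<'E'
import numpy as np
np.set_printoptions(precision=1,suppress=True)
yaw=np.radians(8.42);u=np.array([np.cos(yaw),np.sin(yaw)])
def tcp(th):
    t=np.radians(th);p=np.radians(np.interp(th,[0,90],[-6.42,15]));r=np.interp(th,[0,90],[62.5,60.5])
    tip=np.array([-r*np.cos(t),max(2,r*np.sin(t)+ (2 if th<12 else 1))])
    return tip-132*np.array([np.cos(p),np.sin(p)])-28.9*np.array([np.sin(p),-np.cos(p)]),np.degrees(p)
ths=[0,4,8,12,16,20,25,30,35,40,45,50,55,60,65,70,75,80,85,90,95,100,105]
z0=tcp(0)[0]
for a,b in zip(ths,ths[1:]):
    (x,p),(y,q)=tcp(a),tcp(b);d=y-x;print(b,"row",d[0]*u[0],d[0]*u[1],d[1],"rotY",-(q-p),"abs z",60.2+y[1]-z0[1],"x",455.2+(y-z0)[0]*u[0])
E
python3 plan.py
```

```text
4 row -0.45880579630048607 -0.06791419965725701 2.221871460095471 rotY -0.952 abs z 62.421871460095474 x 454.7411942036995
8 row -0.12447865039610236 -0.018425808880867083 2.1768757370944556 rotY -0.952 abs z 64.59874719718994 x 454.6167155533034
12 row 0.20656095515042028 0.03057594751983409 1.1115155481269454 rotY -0.9520000000000004 abs z 65.71026274531687 x 454.82327650845383
16 row 0.5328708484612111 0.07887759371336499 2.0261194103023783 rotY -0.952 abs z 67.73638215561925 x 455.356147356915
20 row 0.8530368036806663 0.12626979054600873 1.9211154544336466 rotY -0.9520000000000004 abs z 69.6574976100529 x 456.2091841605957
25 row 1.504939829428633 0.2227669852301432 2.2247193074478133 rotY -1.1899999999999995 abs z 71.88221691750071 x 457.71412399002435
30 row 1.975724161216209 0.29245429380893395 1.9949963544717662 rotY -1.1900000000000004 abs z 73.87721327197248 x 459.68984815124054
35 row 2.4257692339906387 0.3590716974547017 1.7311790918300147 rotY -1.1899999999999995 abs z 75.6083923638025 x 462.1156173852312
40 row 2.852128290619811 0.42218300583631874 1.4353186282956472 r
[... 1043 characters left out ...]
.7671788758798996 rotY -1.190000000000003 abs z 74.88317986364288 x 499.4887258182964
85 row 5.246920456697294 0.7766693584849739 -2.225378786454108 rotY -1.189999999999996 abs z 72.65780107718876 x 504.7356462749937
90 row 5.325244978497666 0.7882632556294769 -2.685112958549354 rotY -1.1899999999999977 abs z 69.97268811863941 x 510.0608912534914
95 row 5.216087082225633 0.7721052837351339 -0.2302207654493884 rotY -0.0 abs z 69.74246735319002 x 515.276978335717
100 row 5.176389509970384 0.7662290963159895 -0.6889101773120245 rotY -0.0 abs z 69.053557175878 x 520.4533678456874
105 row 5.09729648795486 0.7545214428121089 -1.1423565667499531 rotY -0.0 abs z 67.91120060912804 x 525.5506643336423
```

```bash
python3 -m jog '0 -0.4 0 2.2 0.1 -0.9 0;0 0 0 2.2 0.1 -0.9 0;0 0.2 0 1.5 0.1 -0.9 0;0 0.5 0.1 2 0.1 -0.9 0;0 0.8 0.1 2 0.1 -0.9 0'>/dev/null;python3 st.py;python3 -m jog '0 1.5 0.2 2.2 0.2 -1.2 0;0 2 0.3 2 0.2 -1.2 0;0 0 0 0 0 0 0'>/dev/null;python3 st.py;python3 -c "
from h import *
im,d,K,T=shot('scene','scene3')
cv2.imwrite('pics/p5.png',cv2.resize(im[165:240,240:340][...,::-1],(600,450),interpolation=cv2.INTER_CUBIC))"
```

```text
t 8.6 pos [456.  -41.5  70. ] yaw 8.38 pitch(z-up) -1.61 roll -0.12 F [-0.54  0.24 -2.07] T [-0.05 -0.06 -0.02] gap 15.1
tip bottom [585.7 -22.5  35.8]
t 8.9 pos [459.3 -41.   75. ] yaw 8.39 pitch(z-up) 1.09 roll -0.07 F [ 0.43  0.48 -1.22] T [ 0.01  0.08 -0.02] gap 14.6
tip bottom [590.5 -21.7  47. ]
```

View pics/p5.png

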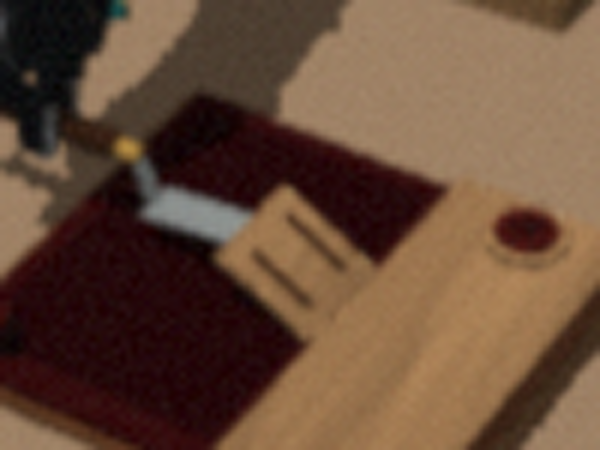

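The stamp is levered to about 30°, with its far edge at the shelf front, (375,270) to (305,340). I'll continue along the arc.

```bash
python3 -m jog '0 2.4 0.4 1.4 0.2 -1.2 0;0 2.8 0.4 1.2 0.2 -1.2 0;0 3.2 0.5 0.9 0.2 -1.2 0;0 3.6 0.5 0.6 0.2 -1.2 0;0 0 0 0 0 0 0'>/dev/null;python3 st.py;python3 -m jog '0 4 0.6 0.3 0.2 -1.2 0;0 4.3 0.6 0 0.2 -1.2 0;0 4.5 0.7 -0.4 0.2 -1.2 0;0 4.8 0.7 -0.9 0.2 -1.2 0;0 0 0 0 0 0 0'>/dev/null;python3 st.py;python3 -c "
from h import *
im,d,K,T=shot('scene','scene4')
cv2.imwrite('pics/p6.png',cv2.resize(im[165:240,240:340][...,::-1],(600,450),interpolation=cv2.INTER_CUBIC))"
```

```text
t 9.45 pos [472.4 -39.1  79.2] yaw 8.38 pitch(z-up) 6.31 roll 0.03 F [-0.88 -0.31 -0.48] T [-0.05  0.33  0.01] gap 14.8
tip bottom [605.5 -19.4  63.4]
t 9.95 pos [491.8 -36.1  78.2] yaw 8.38 pitch(z-up) 11.62 roll 0.13 F [-1.19  0.88 -1.38] T [-0.07  0.56 -0.05] gap 14.7
tip bottom [625.8 -16.3  74.9]
```

View pics/p6.png

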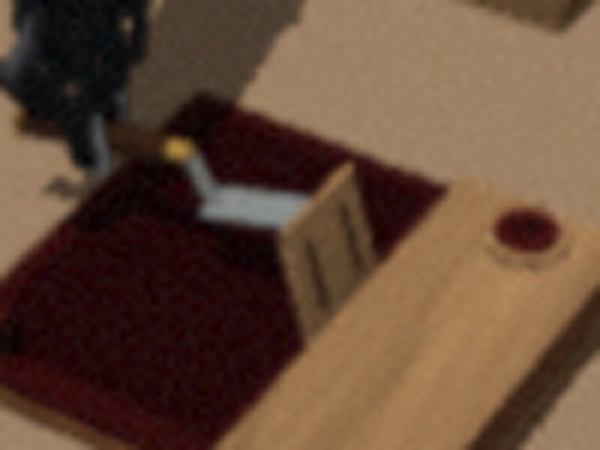

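The stamp stands at about 70°, with the blade tip behind its top part. I'll push it gently past vertical.

```bash
python3 -m jog '0 4 0.6 0 0 0 0;0 4 0.6 0 0 0 0;0 4 0.6 0 0 0 0;0 4 0.6 0 0 0 0;0 0 0 0 0 0 0'>/dev/null;python3 st.py;python3 -m jog '0 4 0.6 0 0 0 0;0 4 0.6 0 0 0 0;0 4 0.6 0 0 0 0;0 0 0 0 0 0 0;0 0 0 0 0 0 0'>/dev/null;python3 st.py;python3 -c "
from h import *
im,d,K,T=shot('scene','scene5')
cv2.imwrite('pics/p7.png',cv2.resize(im[150:240,240:360][...,::-1],(600,450),interpolation=cv2.INTER_CUBIC))"
```

```text
t 10.5 pos [511.  -33.1  79.3] yaw 8.38 pitch(z-up) 11.81 roll 0.15 F [-0.09 -0.12 -0.24] T [-0.09  0.39 -0.02] gap 14.6
tip bottom [645.  -13.3  76.5]
t 11.0 pos [523.8 -31.2  78.9] yaw 8.38 pitch(z-up) 11.74 roll 0.15 F [ 0.65 -0.28 -0.58] T [-0.09  0.52  0.01] gap 14.7
tip bottom [657.8 -11.4  75.9]
```

View pics/p7.png

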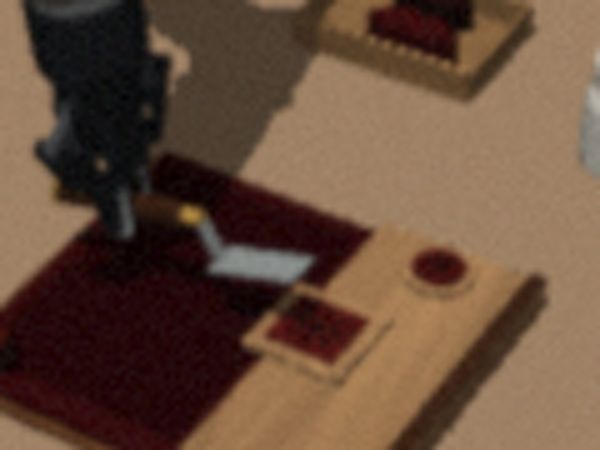

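The stamp lies face up on the shelf, red face at (320,325). I'll retract and carry the knife back above its rest.

```bash
python3 -m jog '0 -15 -2 10 0 0 0;0 -20 -4 25 0 0 0;0 0 -25 30 0 0 -3;0 -2 -35 10 0 3 -3;0 -2 -40 0 0 3 -3;0 -2 -40 0 0 3 -3.2;0 -2 -40 0 0 2.5 0;0 -1 -40 0 0 0 0;0 -1 -35 0 0 0 0;0 0 -20 0 0 0 0';python3 st.py;python3 -c "
from h import *
im,d,K,T=shot('top','top3');s=shot('scene','scene6')
P=cloud(d,K,T)*1e3
hsv=cv2.cvtColor(im,cv2.COLOR_RGB2HSV)
a=im[85:215,170:300]
cv2.imwrite('pics/p8.png',cv2.resize(a[...,::-1],(520,520),interpolation=cv2.INTER_CUBIC))"
```

```text
time: 12.05
position: [0.4729, -0.3202, 0.156]
ee_rot: [0.055, 1.577, -0.05]
force: [0.4, 0.5, 0.0]
finger_gap: 0.0146
t 12.05 pos [ 472.9 -320.2  156. ] yaw -3.84 pitch(z-up) -0.37 roll 0.19 F [0.37 0.55 0.05] T [ 0.06  0.02 -0.02] gap 14.6
tip bottom [ 604.4 -328.9  124.6]
```

View pics/p8.png

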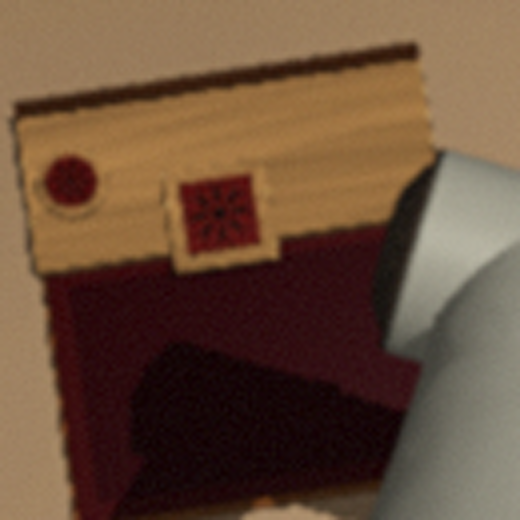

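The stamp lies face up, overhanging the shelf front by a few mm. The near edge is at (225,265) and the step at about (225,248). I'll check that it's flat using depth.

```bash
python3 - <<'E'
from meas import *
im,d,K,T=load("top3.npz");P=cloud(d,K,T)*1e3
g=lambda a:(np.array(a)+.5)/4-.5+[170,85]
c=onplane(g([(175,272),(280,258),(265,168),(167,178)]),.032,K,T)*1e3;print("corners",c,"centre",c.mean(0))
m=np.zeros(im.shape[:2],np.uint8);cv2.fillPoly(m,[np.int32(g([(182,262),(272,250),(258,178),(178,188)]))],1)
q=P[m>0];q=q[(q[:,2]>5)&(q[:,2]<60)];x=q-q.mean(0);n=np.linalg.svd(x,full_matrices=False)[2][2];n*=np.sign(n[2]);print("n",len(q),"mean",q.mean(0),"tilt",np.degrees(np.arccos(n[2])),"std",(x@n).std())
sh=P[int(85+150/4),int(170+330/4)];print("shelf",sh)
E
```

```text
corners [[627.6  22.6  32. ]
 [635.9 -48.   32. ]
 [698.2 -38.6  32. ]
 [692.5  27.7  32. ]] centre [663.5  -9.1  32. ]
n 430 mean [663.3  -8.7  32.1] tilt 1.0797973430514674 std 1.959669796456794
shelf [712.9 -82.4  23.9]
```

```bash
python3 -m jog '0 3 1 -30 0 -0.6 0;0 2 0 -30 0 0 0;0 0 0 -15 0 0 0;0 0 0 0 0 0 0'>/dev/null;python3 st.py
```

```text
t 12.55 pos [ 477.1 -317.5   78.9] yaw -3.99 pitch(z-up) 0.3 roll 0.25 F [ 0.1   0.75 -0.5 ] T [ 0.    0.04 -0.01] gap 14.8
tip bottom [ 608.9 -326.6   49.1]
```

```bash
python3 -m jog '0 1 -1 -10 -0.2 0 0.1;0 0 0 -10 0 0 0;0 0 0 -4 0 0 0;0 0 0 0 0 0 0'>/dev/null;python3 st.py;python3 -m jog '0 0 0 -1.5 0 0 0;0 0 0 -1 0 0 0;0 0 0 0 0 0 0'>/dev/null;python3 st.py
```

```text
t 12.95 pos [ 479.4 -317.5   55.1] yaw -3.74 pitch(z-up) 0.47 roll -0.02 F [ 0.25 -0.09 -0.87] T [0.04 0.05 0.  ] gap 15.0
tip bottom [ 611.4 -326.1   25.7]
t 13.25 pos [ 480.2 -317.8   53.6] yaw -3.73 pitch(z-up) 0.61 roll -0.06 F [ 0.57  0.51 -0.61] T [0.   0.04 0.03] gap 15.1
tip bottom [ 612.3 -326.5   24.5]
```

```bash
python3 -m jog '0 -2 -1 -1.5 0 0.4 0;0 0 0 0 0 0 0'>/dev/null;python3 st.py;python3 -m jog '0 0 0 -1 0 0 0;0 0 0 0 0 0 0'>/dev/null;python3 st.py;python3 -m jog '0 0 0 -0.8 0 0 0;0 0 0 0 0 0 0'>/dev/null;python3 st.py
```

```text
t 13.45 pos [ 478.3 -319.    52.5] yaw -3.74 pitch(z-up) 0.23 roll -0.11 F [ 0.06 -0.44 -1.51] T [-0.03  0.03  0.03] gap 14.7
tip bottom [ 610.1 -327.7   22.5]
t 13.65 pos [ 478.4 -319.2   51.6] yaw -3.74 pitch(z-up) 0.26 roll -0.11 F [ 0.76 -0.28 -0.73] T [0.07 0.04 0.02] gap 15.1
tip bottom [ 610.2 -327.9   21.7]
t 13.85 pos [ 478.4 -319.2   50.8] yaw -3.75 pitch(z-up) 0.26 roll -0.12 F [-0.31  0.01 -1.68] T [ 0.02  0.03 -0.03] gap 14.8
tip bottom [ 610.2 -327.9   20.9]
```

```bash
python3 -m jog '0 0 0 -0.6 0 0 0;0 0 0 0 0 0 0'>/dev/null;python3 st.py;python3 -m jog '18 0 0 0 0 0 0;25 0 0 0 0 0 0;40 0 0 0 0 0 0;60 0 0 0 0 0 0;80 0 0 0 0 0 0;80 0 0 0 0 0 0;80 0 0 20 0 0 0;80 0 0 40 0 0 0;80 -5 0 40 0 0 0;80 -10 0 40 0 0 0'>/dev/null;python3 st.py;python3 -c "
from h import *
im,d,K,T=shot('wrist','w9');s=shot('scene','scene9')[0]
a=cv2.resize(im[...,::-1],(480,360));b=cv2.resize(s[150:290,150:350][...,::-1],(504,360))[:, :320*1]
b=cv2.resize(s[150:290,150:340][...,::-1],(320,236),interpolation=cv2.INTER_CUBIC);b=cv2.copyMakeBorder(b,0,124,0,0,0)
cv2.imwrite('pics/p9.png',np.hstack([a,b]))"
```

```text
t 14.05 pos [ 478.5 -319.3   50.7] yaw -3.73 pitch(z-up) 0.28 roll -0.13 F [-0.58  0.38 -0.99] T [0.02 0.04 0.03] gap 14.9
tip bottom [ 610.4 -327.9   20.8]
t 15.05 pos [ 459.9 -317.7  187.8] yaw -3.75 pitch(z-up) -0.57 roll 0.13 F [ 0.41 -0.21 -0.46] T [-0.07 -0.15  0.03] gap 80.3
tip bottom [ 591.3 -326.2  156. ]
```

View pics/p9.png

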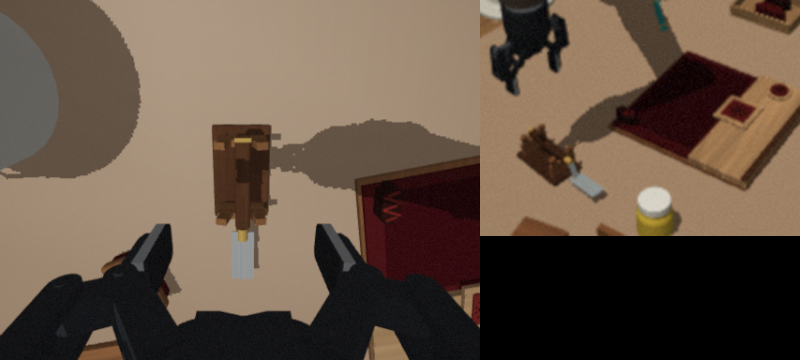

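The knife lies in its rest, with the butt at (243,140) and the blade tip at (243,277). The stamp is face up on the shelf. I'll check the handle height and that everything is still before handing in.

```bash
python3 -m jog '80 0 0 0 0 0 0;80 0 0 0 0 0 0;80 0 0 0 0 0 0'>/dev/null; python3 - <<'E'
from h import *
np.set_printoptions(precision=4,suppress=True)
im,d,K,T=load("w9.npz");P=cloud(d,K,T)
for v in(160,180,200,225,270,285): print(v,np.median(P[v-1:v+2,256:262].reshape(-1,3),0))
o,_=pose();print(abs(o["joint_vel"]).max());print(hand_in())
E
```

```text
160 [ 0.4353 -0.3151  0.0533]
180 [ 0.4544 -0.3164  0.053 ]
200 [ 0.4744 -0.3177  0.0529]
225 [ 0.5007 -0.3194  0.0527]
270 [ 0.5743 -0.3243  0.0192]
285 [ 0.5935 -0.3255  0.0214]
t 15.45 pos [ 461.7 -318.9  193. ] yaw -3.75 pitch(z-up) 0.17 roll -0.12 F [ 0.45 -0.19 -0.27] T [-0.02  0.04 -0.02] gap 80.0
0.00720137108751959
the job is handed in; nothing more can be done
None
```

The stamp is flipped and lying face up on the shelf, the knife is back in its rest, and the job is handed in at about 15.5 s of the 64 s allowed. I slid the blade under the stamp's near edge in light contact with the pad (about 3 N at first touch, then 1–2 N). I then levered the stamp over its far edge against the shelf.

**Last checks:**
- **Stamp:** its top is 32 mm above the table, which matches the shelf plus its own 8 mm. The fitted tilt is about 1°, within the camera noise, so I read it as flat. Its near edge overhangs the shelf front by roughly 10 mm.
- **Knife:** the handle top is at about 53 mm, the same as before I picked it up to within 0.5 mm. The handle lies in both notches, in the same position to about 1–2 mm.
- **Robot:** the gripper is open about 140 mm above the rest, touching nothing.
- **Other things:** the arm went near none of them, and those visible in the last pictures look where they were. I did not re-measure them.

**Disagreement:** the scene and top cameras differed by up to about 6 mm sideways on the middle of the stamp's near edge, so I used the mean. The blade still went in centrally, and the stamp did not shift as it went in.

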